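# Open the dust extractor's cover, releasing its catch if it is caught, and hold it open

## Task

The filter of the bench dust extractor has to be cleaned, so open its hinged top cover for me: before you turn the red knob, give the cover's steel handle a tug upwards to learn whether the hidden bolt has caught it, and if it has, release it by turning the knob counter-clockwise, which draws the bolt back. Then raise the cover by the handle until it stands about 45 degrees open and finish still holding the handle, because the cover has no stay and falls shut when let go. Leave the tools and the wood lying about where they are.

Things in the scene. Friction and masses are not known exactly. Their poses are not given: they have to be found in the camera images.
- machine: green bench dust extractor fixed to the bench, 340 (x) x 260 (y) x 150 mm high; origin: centre of its underside, -x to its louvred front, +x to the fan housing (rear 94 mm, 150 high, a brush lies on it). All 'frame' figures below are in this frame, mm, cover closed. The hinged cover over the filter well: x -169 to 79, y -127 to 135, top face z 134
- cover (a joint): cover's opening angle, rad: 0 closed, 0.79 at 45 degrees, stop 1.25. Hinged on the machine's -y edge; the +y edge with handle and knob rises. 0.6 kg (about 4 N at the handle), hardly any friction, falls shut when let go. If the hidden bolt has caught it, it lifts about 0.02 rad (4 to 5 mm at the handle) and stops hard; if not, it just lifts. Nothing outside shows which
- cover_hinge (a point): point on the hinge line, fixed to the machine, frame (-45, -125, 122); the hinge line runs along the machine's x
- handle (a point): middle of the cover's steel bow handle: a round bar 10 mm thick along the machine's x, 90 mm between its posts, axis 40 mm above the cover plate; moves with the cover, has the cover's axes. Frame (0, 90, 174): 215 mm across from the hinge line and 52 mm above it. The bar can turn between the fingers as the cover swings
- knob_grip (a point): gripping point on the axis of the red T-knob, 22 mm above the cover plate; moves with the cover but does not turn with the knob. Frame (-125, 75, 156). The red wing is 46 mm long, 14 mm thick, from 15 mm below to 11 mm above this point; under it a black collar 36 mm across
- knob (a joint): turn of the T-knob, rad, counter-clockwise seen from above: 0 with its wing along the machine's y, stop at 1.4 (80 degrees). It draws the hidden bolt back; the bolt is clear from about 1.1 on and stays back. Light (0.06 N m of friction), stays where it is left. Starts between 0 and 0.2, whether the bolt has caught or not
- sanding_block: cork sanding block 110 x 65 x 24 mm lying left of the machine, origin under its centre; leave alone
- knife: carving knife, wooden handle 22 mm thick, 185 mm long in all, lying in front of the machine, origin in the handle on the bench; leave alone
- brush: wooden bench brush 190 x 45 x 20 mm lying on the fan housing, origin at its middle, underside; leave alone
- spoon_a: light carved spoon 230 mm long on the teal cutting mat, origin under the middle; leave alone
- spoon_b: dark carved spoon 210 mm long on the teal cutting mat, origin under the middle; leave alone
- blank: spoon blank, a bar of wood 200 x 55 x 30 mm on the left of the bench, origin under its centre; leave alone

How it is judged:
By the outcome, as a careful person would: the job done as asked, in the order asked, and still so for the second after the job is handed in, while the arm keeps its last pose, push and grip.
It also fails if it takes over 61 s, if anything falls off the work surface, if the arm or the gripper's body presses on something with over 40 N, if the wrist force passes 120 N, or if a joint passes its speed limit or range.

## Robot

A 6-joint arm with a two-finger parallel gripper is mounted at the origin on the work surface. World frame = base frame: x ahead of the robot, y to its left, z up, the work surface at z = 0. Lengths are in m, angles in rad, forces in N, time in s.
With the tool pointing down it reaches from about 0.35 to 1 m from the base axis. Payload 7.1 kg.
Tool frame: the origin (TCP) lies between the finger pads, 19 mm behind the fingertips; this is the grasp point; z points along the fingers, y is the line along which they close (so a half turn about z gives the same grasp; the last joint's range is limited). The gripper opens to 85 mm and grips with 20 to 120 N. Pads are 22 mm wide; open, the fingers measure 114 mm over their backs; the gripper's body (76 mm by 85 mm) begins 54 mm behind the grasp point. The pads swing forward as they close: fully open they stand 13 mm farther back than shut.
Start: joints at [-1.367, 0.423, 1.63, -0, 1.089, -0.019], TCP at [0.138, -0.61, 0.25] pointing down, gripper open.
Joint ranges: [-3, 3], [-0.9, 2.11], [0.09, 2.58], [-1.31, 4.45], [0.11, 2.69], [-2.54, 2.54]. Speed limits (rad/s): [2.39, 2.39, 3.01, 3.14, 3.14, 3.14].

## Interface

Orientations are given as a unit quaternion [w, x, y, z].
In Python, from plant import readout, eyes, r gives the robot as it stands.
- The arm moves only by the tool jog_arm, never from a script. Its argument "moves" is a list of rows, each a list of 7 numbers: the shift along the tool's x, y, z in units of 30 mm (1.0 is 30 mm), then the turn, a rotation vector about the tool's x, y, z in units of 5 degrees (1.0 is 5 degrees), then the finger opening in mm, from 0 to 85.4. A call has 1 to 8 rows; each row shifts and turns the commanded pose from where the row before left it, along the tool's axes as they then stand; what a row does not reach is not made up. A row lasts 1/12 s, in which the tool goes at most 41.7 mm and 7.16 degrees, less where a joint would pass 70% of its speed; a pose out of reach is approached as far as the arm can. A call is refused whole if a number of a shift passes 1 or a number of a turn 1, either way. A call with a gripper value outside its range is refused whole. The fingers move at their own pace and stop on an object; "squeeze" is the grip in N (left out, the last holds). Time passes only in rows, so rows that do not move let the fingers close. It gives the time, the measured TCP pose, the force, the opening and the grip force at its end, in the units of the state.
- readout.get_state(): the state, without advancing time (a new reading comes with each control period).
- eyes.snapshot(name): name is "scene" or "top" or "wrist"; returns a dict with "image" (480x640x3 uint8, red, green, blue), "vfov" (degrees; the focal length in pixels is half the picture's height over the tangent of half this angle, whatever the lens; pixels are square), "cx", "cy" (the principal point, pixels), "rvec" (rotation vector, rad) and "tvec" (3), from world to camera coordinates, as OpenCV has them; the wrist camera has in their place "mount" (4x4, takes a point from camera to tool coordinates, whose origin is the TCP and whose axes are the flange's). Camera axes: x right, y down, z forward; pixel columns grow to the right and rows downward; lengths in m; the calibration is good to about 2 mm. A picture is of the moment at which its call begins: read the wrist's pose just before it. There is no depth.
- r.close_job(): hands the job in; it is judged then, once.
The state is a dict: "time_s": time; "joint_positions": joint angles; "qvel": joint speeds; "joint_torque": joint torques, N m; "tcp_pos": TCP position; "ee_rot": TCP orientation; "ft_force": force on the tool from outside, world axes, zero at the start; "moment": the same for the moment, N m; "grip_width": opening from 0.0 (shut) to 1.0 (fully open); "grip_force": force on a finger pad.
Only numpy, scipy, OpenCV 4.12 (cv2) and the standard library are available. Lean on these libraries where they do the work, as an engineer would, in place of code of your own. Each camera call takes 0.05 s, during which the arm holds its last target. There are 200 camera calls.

## Working session

There is one attempt and no reset: what is moved stays moved. The work goes in short steps, Python scripts to look and compute and a tool call to move; the robot and the scene stay as the last step left them, time stands still between calls to the robot, and variables do not carry over. Pictures are saved under pics/ and viewed, at most 10 in all, crops included, and the job is handed in when it is done.

Besides the shell and the picture viewer there is one more tool, called after ">>>" as name(argument=value, ...) on one line, values as JSON. jog_arm: Moves the arm, as the interface text tells. Its arguments: {"type":"object","properties":{"moves":{"type":"array"},"squeeze":{"type":"number"}},"required":["moves"]}

```bash
ls; mkdir -p pics; python3 - <<'E'
from plant import readout, eyes, r
import cv2
s=readout.get_state(); print({k:s[k] for k in('time_s','tcp_pos','ee_rot','ft_force','grip_width')})
for n in('scene','top'):
    d=eyes.snapshot(n); cv2.imwrite(f'pics/{n}0.png',d['image'][:,:,::-1]); print({k:v for k,v in d.items() if k!='image'})
E
```

```text
pics
{'time_s': 0.0, 'tcp_pos': array([ 0.13800398, -0.60904242,  0.24921015]), 'ee_rot': array([-7.86839527e-04,  9.93805535e-01,  1.11130264e-01, -6.07634390e-05]), 'ft_force': array([ 0.64535836, -0.35299805,  0.55460754]), 'grip_width': 1.0000053981040626}
{'vfov': 55.97142755354448, 'cx': 314.11941437677484, 'cy': 236.21208751800032, 'rvec': array([ 1.67485355,  1.77271974, -0.8174064 ]), 'tvec': array([ 0.02538614, -0.29204866,  1.62747958])}
{'vfov': 51.20806520139955, 'cx': 317.14766497349814, 'cy': 239.38343229569844, 'rvec': array([ 2.21718526, -2.16263921,  0.05353636]), 'tvec': array([-1.20732590e-03,  5.86004129e-01,  1.31019629e+00])}
```

View pics/top0.png

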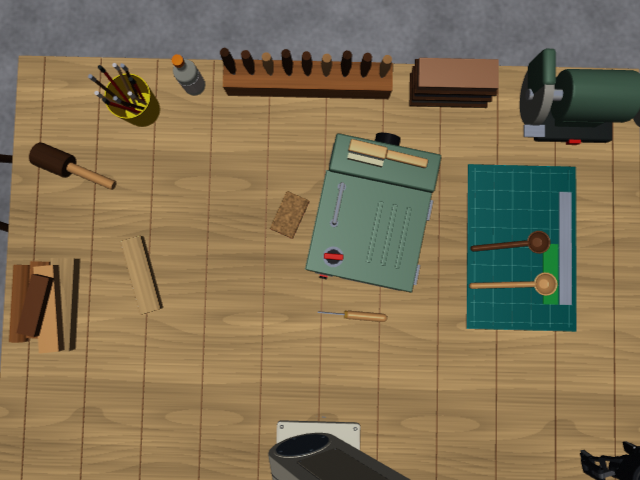

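View pics/scene0.png

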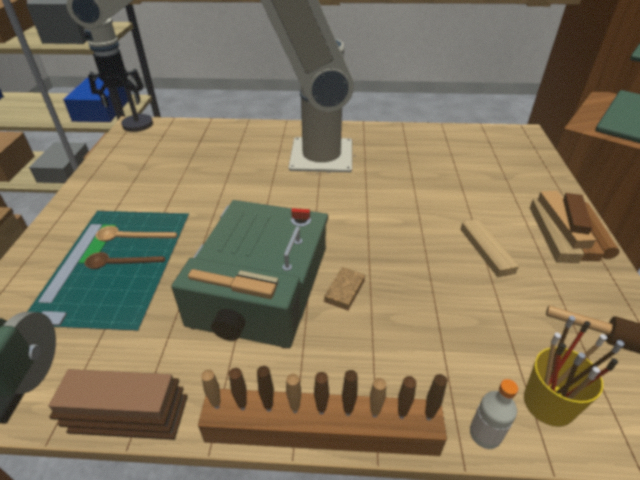

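The top view shows the machine with its knob at about (333,257), the handle from (342,183) to (334,224) and the front towards the robot. The yaw is about -13°. I'll enlarge it to get exact pixels.

```bash
python3 - <<'E'
import cv2
a=cv2.imread('pics/top0.png')[125:300,265:455]; cv2.imwrite('pics/topc.png',cv2.resize(a,None,fx=3.4,fy=3.4,interpolation=cv2.INTER_CUBIC))
a=cv2.imread('pics/scene0.png')[190:350,170:370]; cv2.imwrite('pics/scenec.png',cv2.resize(a,None,fx=3.7,fy=3.7,interpolation=cv2.INTER_CUBIC))
E
```

```text
(no output)
```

View pics/topc.png

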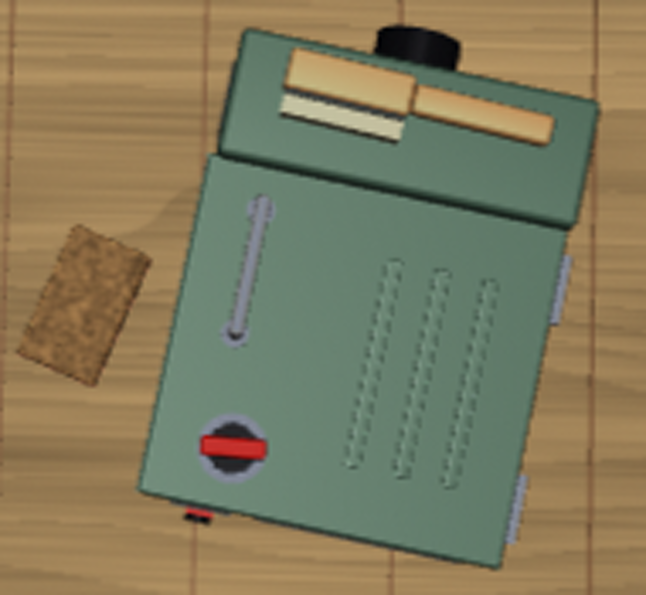

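View pics/scenec.png

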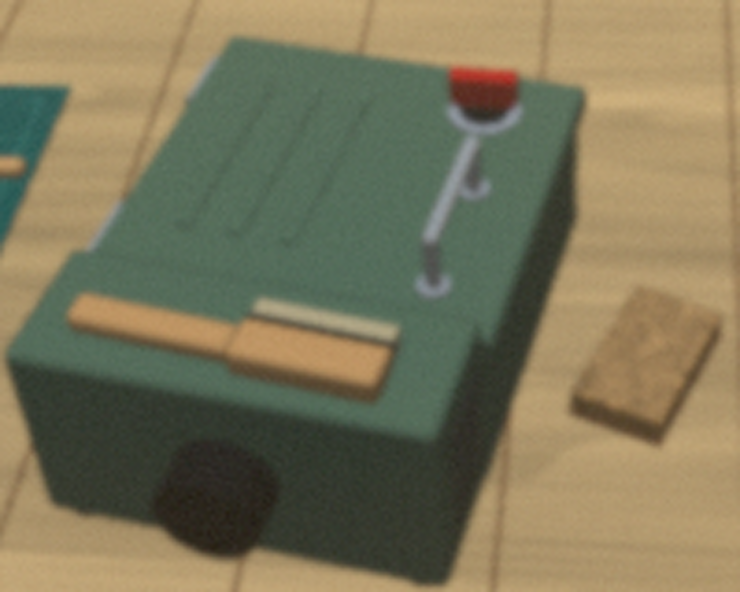

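```bash
cat > h.py <<'E'
import numpy as np, cv2
from scipy.spatial.transform import Rotation as R
from plant import readout, eyes, r
def K(d):
    f=240/np.tan(np.radians(d['vfov'])/2); return np.array([[f,0,d['cx']],[0,f,d['cy']],[0,0,1.]])
def proj(d,P): return cv2.projectPoints(np.asarray(P,float),d['rvec'],d['tvec'],K(d),None)[0][:,0]
def quat(s): q=s['ee_rot']; return R.from_quat([q[1],q[2],q[3],q[0]])
E
python3 - <<'E'
from h import *
from scipy.optimize import least_squares
top=[((170,130,150),(245,28)),((170,-130,150),(598,100)),((-169,135,134),(140,490)),((-169,-127,134),(500,567)),((-125,75,167),(234,447)),((0,90,177),(248,270))]
sc=[((170,130,150),(436,438)),((170,-130,150),(10,355)),((-169,135,134),(585,92)),((-169,-127,134),(233,40)),((-125,75,167),(484,72)),((0,90,177),(451,189)),((170,130,0),(445,582)),((170,-130,0),(55,500))]
dt,ds=eyes.snapshot('top'),eyes.snapshot('scene')
def pts(l,f,o): return np.array([a for a,_ in l])/1e3,(np.array([b for _,b in l])+.5)/f-.5+o
A,a=pts(top,3.4,np.array([265,125])); B,b=pts(sc,3.7,np.array([170,190]))
def T(p,X): return R.from_euler('z',p[2]).apply(X)+[p[0],p[1],0]
def res(p): return np.r_[(proj(dt,T(p,A))-a),(proj(ds,T(p,B))-b)]
s=least_squares(lambda p:res(p).ravel(),[.55,0,-.2],loss='soft_l1')
p=s.x; print(p,np.degrees(p[2])); print(res(p).round(1))
np.save('pose.npy',p)
print('handle',T(p,np.array([[0,90,174.]])/1e3),'knob',T(p,np.array([[-125,75,156.]])/1e3))
st=readout.get_state(); print(quat(st).as_matrix().round(3), st['time_s'],st['joint_positions'])
w=eyes.snapshot('wrist'); print(w['mount'].round(3))
E
```

```text
[ 0.6469776  -0.12216754 -0.18437336] -10.563815418237022
[[-1.1 -0.6]
 [ 1.1  0.3]
 [-1.5  0.9]
 [-0.5  1. ]
 [-0.6  0.6]
 [ 0.1 -1.2]
 [ 0.2  0. ]
 [-3.4 -0.1]
 [-0.1 -1.9]
 [-0.7 -1.8]
 [-0.3  0.2]
 [ 0.1 -0.9]
 [ 1.   5.3]
 [-1.3  4.9]]
handle [[ 0.66347735 -0.03369292  0.174     ]] knob [[ 0.53784597 -0.02552238  0.156     ]]
[[ 0.975  0.221 -0.   ]
 [ 0.221 -0.975  0.001]
 [ 0.    -0.001 -1.   ]] 0.2 [-1.36698756e+00  4.23562673e-01  1.63037241e+00  1.63731396e-05
  1.08861631e+00 -1.90017868e-02]
[[-0.    -0.962 -0.272  0.068]
 [ 1.    -0.    -0.     0.001]
 [ 0.    -0.272  0.962 -0.123]
 [ 0.     0.     0.     1.   ]]
```

>>> jog_arm(moves=[[0.9,-0.65,-0.3,0,0,0,85],[0.9,-0.65,-0.3,0,0,0,85],[0.9,-0.65,-0.3,0,0,0,85],[0.9,-0.65,-0.3,0,0,0,85],[0.9,-0.65,-0.3,0,0,0,85],[0.9,-0.65,-0.3,0,0,0,85],[0.9,-0.65,0,0,0,0,85],[0.9,-0.65,0,0,0,0,85]])

```text
time_s: 0.92
tcp_pos: [0.3153, -0.4086, 0.3048]
ee_rot: [0.001, 0.994, 0.111, 0.0]
ft_force: [1.0, -0.3, -0.4]
grip_width: 0.998
grip_force: 0.0
```

>>> jog_arm(moves=[[0.9,-0.65,0,0,0,0,85],[0.9,-0.65,0,0,0,0,85],[0.9,-0.65,0,0,0,0,85],[0.9,-0.65,0,0,0,0,85],[0.9,-0.65,0,0,0,0,85],[0.9,-0.65,0,0,0,0,85],[0.9,-0.65,0,0,0,0,85],[0.9,-0.65,0,0,0,0,85]])

```text
time_s: 1.58
tcp_pos: [0.4913, -0.2083, 0.3041]
ee_rot: [0.0, 0.994, 0.111, 0.0]
ft_force: [-0.7, -0.9, 1.1]
grip_width: 0.994
grip_force: 0.0
```

>>> jog_arm(moves=[[0.9,-0.65,0,0,0,0,85],[0.9,-0.65,0,0,0,0,85],[0.9,-0.65,0,0,0,0,85],[0.9,-0.65,0,0,0,0,85],[0,0,0,0,0,-1,85],[0,0,0,0,0,-1,85],[0,0,0,0,0,-1,85],[0,0,0,0,0,-1,85]])

```text
time_s: 2.25
tcp_pos: [0.5786, -0.1094, 0.3038]
ee_rot: [-0.0, 0.959, 0.284, -0.0]
ft_force: [0.1, -0.6, 0.8]
grip_width: 0.996
grip_force: 0.0
```

>>> jog_arm(moves=[[0,0,0,0,0,-1,85],[0,0,0,0,0,-1,85],[0,0,0,0,0,-1,85],[0,0,0,0,0,-1,85],[0,0,0,0,0,-1,85],[0,0,0,0,0,-1,85],[0,0,0,0,0,-1,85],[0,0,0,0,0,-1,85]])

```text
time_s: 2.92
tcp_pos: [0.5785, -0.1098, 0.3039]
ee_rot: [-0.0, 0.804, 0.595, -0.0]
ft_force: [0.3, 0.3, -0.5]
grip_width: 0.996
grip_force: 0.0
```

>>> jog_arm(moves=[[0,0,0,0,0,-1,85],[0,0,0,0,0,-1,85],[0,0,0,0,0,-1,85],[0,0,0,0,0,-1,85],[0,0,0,0,0,-1,85],[0,0,0,0,0,-1,85],[0,0,0,0,0,-1,85],[0,0,0,0,0,-1,85]])

```text
time_s: 3.58
tcp_pos: [0.5785, -0.1098, 0.3039]
ee_rot: [-0.0, 0.552, 0.834, -0.0]
ft_force: [-0.5, -0.0, -0.2]
grip_width: 0.995
grip_force: 0.0
```

>>> jog_arm(moves=[[0,0,0,0,0,-1,85],[0,0,0,0,0,-1,85],[0,0,0,0,0,-1,85],[0,0,0,0,0,-1,85],[0,0,0,0,0,-1,85],[0,0,0,0,0,-1,85],[0,0,0,0,0,-1,85],[0,0,0,0,0,-1,85]])

```text
time_s: 4.25
tcp_pos: [0.5785, -0.1099, 0.3039]
ee_rot: [-0.0, 0.233, 0.972, -0.0]
ft_force: [0.0, 0.4, 0.6]
grip_width: 0.996
grip_force: 0.0
```

```bash
cat >> h.py <<'E'
p=np.load('pose.npy')
def T(X,p=None): p=globals()['p'] if p is None else p; return R.from_euler('z',p[2]).apply(np.atleast_2d(X)/1e3)+[p[0],p[1],0]
def wrist():
    s=readout.get_state(); d=eyes.snapshot('wrist'); M=np.eye(4); M[:3,:3]=quat(s).as_matrix(); M[:3,3]=s['tcp_pos']
    W=np.linalg.inv(M@d['mount']); d['rvec']=cv2.Rodrigues(W[:3,:3])[0]; d['tvec']=W[:3,3]; return s,d
E
python3 - <<'E'
from h import *
s,d=wrist(); 
im=d['image'][:,:,::-1].copy()
for q in proj(d,T([[-45,90,179],[45,90,179],[0,90,179],[-125,75,167],[-169,135,134],[76,130,150],[-169,-127,134],[170,130,150]])): print(q.round(1)); cv2.drawMarker(im,tuple(int(v) for v in np.clip(q,-999,2000)),(255,0,255),cv2.MARKER_CROSS,12,1)
cv2.imwrite('pics/w1.png',im)
E
```

```text
[459.7 225.4]
[481.7 334.3]
[471.2 282.2]
[409.6 118. ]
[466.8  33.6]
[520.3 334.9]
[134.2 139.1]
[535.1 421.4]
```

View pics/w1.png

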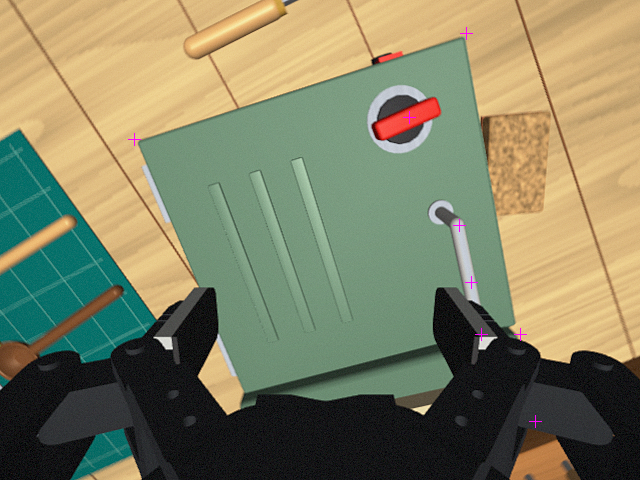

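The wrist view agrees with the fit to within about 6 px. The knob centre is at (407,118), with cover corners at (464,40) and (138,145) and the bar bend at (459,224). I'll refit with these points.

```bash
python3 - <<'E'
from h import *
from scipy.optimize import least_squares
top=[((170,130,150),(245,28)),((170,-130,150),(598,100)),((-169,135,134),(140,490)),((-169,-127,134),(500,567)),((-125,75,167),(234,447)),((0,90,177),(248,270))]
sc=[((170,130,150),(436,438)),((-169,135,134),(585,92)),((-169,-127,134),(233,40)),((-125,75,167),(484,72)),((0,90,177),(451,189))]
wr=[((-169,135,134),(464.5,39)),((-169,-127,134),(138,144)),((-125,75,167),(407,117)),((-45,90,179),(459,226))]
dt,ds=eyes.snapshot('top'),eyes.snapshot('scene'); s,dw=wrist()
L=[]
for d,l,f,o in((dt,top,3.4,[265,125]),(ds,sc,3.7,[170,190]),(dw,wr,1,[0,0])):
    L.append((d,np.array([a for a,_ in l]),(np.array([b for _,b in l])+.5)/f-.5+o))
w=[1.7,1.7,.8]
res=lambda q:np.r_[tuple(k*(proj(d,T(X,q))-u) for k,(d,X,u) in zip(w,L))]
q=least_squares(lambda q:res(q).ravel(),p,loss='soft_l1').x
print(q,np.degrees(q[2]),res(q).round(1).tolist()); np.save('pose.npy',q)
print(T([[0,90,174],[-125,75,156]],q))
A=quat(s).inv()
tgt=T([0,90,174],q)[0]; print('delta tool to handle',(A.apply(tgt-s['tcp_pos'])/.03).round(2)); x=quat(s).as_matrix()[:,0]; print('yaw',np.degrees(np.arctan2(x[1],x[0])), s['tcp_pos'])
E
```

```text
[ 0.64834664 -0.12269147 -0.18136911] -10.391684749318935 [[-1.9, -1.8], [1.9, -0.9], [-1.9, 1.0], [-0.0, 0.6], [-0.4, 0.2], [0.6, -2.8], [0.2, 0.8], [-0.8, -2.9], [-2.0, -2.5], [-1.2, 0.8], [-0.3, -1.0], [0.3, -3.7], [-3.2, -0.9], [1.1, 1.9], [0.4, 0.2]]
[[ 0.66458052 -0.03416768  0.174     ]
 [ 0.53892517 -0.02637459  0.156     ]]
delta tool to handle [-1.39  3.56  4.33]
yaw 152.63851568442868 [ 0.57851215 -0.10985056  0.30393134]
```

>>> jog_arm(moves=[[0,0,0,0,0,-1,85],[0,0,0,0,0,-1,85],[0,0,0,0,0,-1,85],[0,0,0,0,0,-0.4,85],[-0.8,1,0.5,0,0,0,85],[-0.8,1,0.5,0,0,0,85],[-0.8,1,0.5,0,0,0,85],[0,0,0,0,0,0,85]])

```text
time_s: 5.12
tcp_pos: [0.668, -0.03, 0.2553]
ee_rot: [-0.001, 0.089, 0.996, 0.001]
ft_force: [-1.6, 0.5, -0.1]
grip_width: 0.994
grip_force: 0.0
```

>>> jog_arm(moves=[[0,0,0.6,0,0,0,50],[0,0,0.6,0,0,0,50],[0,0,0.6,0,0,0,50],[0,0,0.5,0,0,0,50],[0,0,0.4,0,0,0,50],[0,0,0.13,0,0,0,50],[0,0,0,0,0,0,50]])

```text
time_s: 5.7
tcp_pos: [0.6648, -0.0342, 0.1731]
ee_rot: [-0.001, 0.09, 0.996, -0.0]
ft_force: [0.2, -0.5, 0.3]
grip_width: 0.585
grip_force: 0.0
```

>>> jog_arm(squeeze=30, moves=[[0,0,0,0,0,0,25],[0,0,0,0,0,0,15],[0,0,0,0,0,0,5],[0,0,0,0,0,0,0],[0,0,0,0,0,0,0],[0,0,0,0,0,0,0]])

```text
time_s: 6.2
tcp_pos: [0.6661, -0.034, 0.1753]
ee_rot: [0.001, 0.089, 0.996, 0.0]
ft_force: [-0.4, 1.2, 6.5]
grip_width: 0.111
grip_force: 29.4
```

>>> jog_arm(squeeze=60, moves=[[0,0,0,0,0,0,0],[0,0,0,0,0,0,0],[0,0,0,0,0,0,0]])

```text
time_s: 6.45
tcp_pos: [0.6661, -0.034, 0.1754]
ee_rot: [0.001, 0.089, 0.996, 0.0]
ft_force: [-1.4, 1.4, 7.1]
grip_width: 0.091
grip_force: 58.6
```

>>> jog_arm(moves=[[0,0,-0.05,0,0,0,0],[0,0,-0.05,0,0,0,0],[0,0,0,0,0,0,0],[0,0,0,0,0,0,0]])

```text
time_s: 6.78
tcp_pos: [0.666, -0.0343, 0.1769]
ee_rot: [0.001, 0.089, 0.996, -0.0]
ft_force: [5.2, -0.6, -4.8]
grip_width: 0.094
grip_force: 58.5
```

>>> jog_arm(moves=[[0,0,-0.05,0,0,0,0],[0,0,-0.05,0,0,0,0],[0,0,0,0,0,0,0],[0,0,0,0,0,0,0]])

```text
time_s: 7.12
tcp_pos: [0.6658, -0.0349, 0.1797]
ee_rot: [0.0, 0.089, 0.996, -0.001]
ft_force: [5.3, -3.8, -6.4]
grip_width: 0.092
grip_force: 58.5
```

>>> jog_arm(moves=[[0,0,-0.05,0,0,0,0],[0,0,0,0,0,0,0],[0,0,0,0,0,0,0]])

```text
time_s: 7.37
tcp_pos: [0.6658, -0.0353, 0.1811]
ee_rot: [0.0, 0.089, 0.996, -0.001]
ft_force: [6.6, -5.2, -6.3]
grip_width: 0.092
grip_force: 58.5
```

>>> jog_arm(moves=[[0,0,-0.06,0,0,0,0],[0,-0.02,-0.06,0,0,0,0],[0,0,0,0,0,0,0],[0,0,0,0,0,0,0]])

```text
time_s: 7.7
tcp_pos: [0.6656, -0.0362, 0.1845]
ee_rot: [0.0, 0.089, 0.996, -0.001]
ft_force: [5.5, -6.0, -6.4]
grip_width: 0.095
grip_force: 58.4
```

>>> jog_arm(moves=[[0,-0.02,-0.06,0,0,0,0],[0,-0.02,-0.06,0,0,0,0],[0,0,0,0,0,0,0],[0,0,0,0,0,0,0]])

```text
time_s: 8.03
tcp_pos: [0.6654, -0.0372, 0.1881]
ee_rot: [0.0, 0.089, 0.996, -0.001]
ft_force: [5.5, -6.1, -6.4]
grip_width: 0.09
grip_force: 58.4
```

The handle rose 13 mm under a steady pull of about 6 N, with no hard stop. The bolt hasn't caught the cover, so the knob stays as it is and I carry on raising along the arc.

>>> jog_arm(moves=[[0,-0.08,-0.21,0,0,0,0],[0,-0.08,-0.21,0,0,0,0],[0,-0.08,-0.21,0,0,0,0],[0,-0.08,-0.21,0,0,0,0],[0,-0.1,-0.2,0,0,0,0],[0,-0.1,-0.2,0,0,0,0],[0,-0.1,-0.2,0,0,0,0],[0,-0.1,-0.2,0,0,0,0]])

```text
time_s: 8.7
tcp_pos: [0.6615, -0.058, 0.2372]
ee_rot: [0.0, 0.089, 0.996, -0.0]
ft_force: [6.2, -5.5, -9.8]
grip_width: 0.093
grip_force: 58.2
```

```bash
python3 - <<'E'
from h import *
s=readout.get_state(); t=s['tcp_pos']
m=R.from_euler('z',-p[2]).apply(t-[p[0],p[1],0])*1e3; print(m,s['ft_force'],s['moment'])
v=m[1:]-[-125,122]; print('radius',np.hypot(*v),'theta',np.arctan2(v[1],v[0])-np.arctan2(52,215))
cv2.imwrite('pics/s2.png',cv2.resize(eyes.snapshot('scene')['image'][130:370,120:420,::-1],None,fx=2.5,fy=2.5))
E
```

```text
[  1.23524372  65.96862075 237.22937994] [ 6.15929407 -5.48295628 -9.78561511] [-0.55194426 -1.13055873 -0.08375026]
radius 223.03996079739494 theta 0.30560820719329357
```

View pics/s2.png

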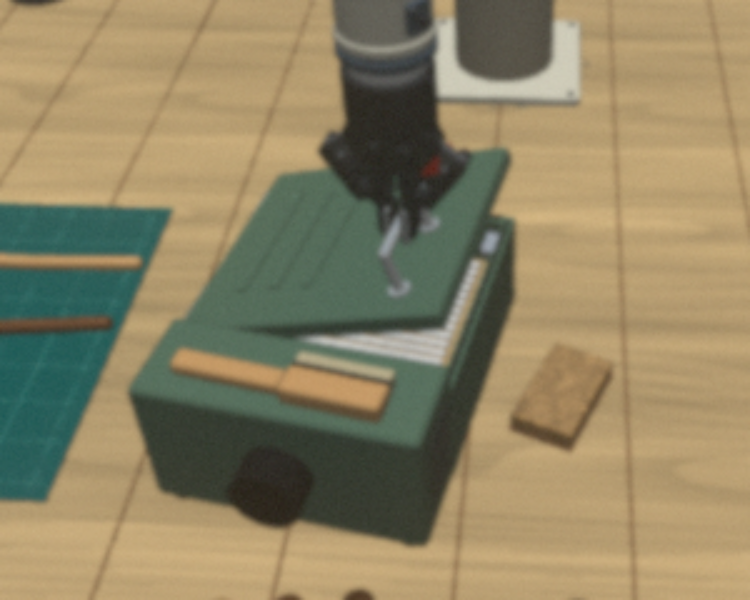

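The cover is lifting with the handle (plate visibly raised, filter showing), and the brush is undisturbed. Continuing to 45°.

>>> jog_arm(moves=[[0,-0.12,-0.18,0,0,0,0],[0,-0.12,-0.18,0,0,0,0],[0,-0.13,-0.18,0,0,0,0],[0,-0.13,-0.18,0,0,0,0],[0,-0.145,-0.165,0,0,0,0],[0,-0.145,-0.165,0,0,0,0],[0,-0.145,-0.165,0,0,0,0],[0,-0.145,-0.165,0,0,0,0]])

```text
time_s: 9.42
tcp_pos: [0.6557, -0.0886, 0.2789]
ee_rot: [0.0, 0.089, 0.996, 0.001]
ft_force: [6.1, 1.2, -6.6]
grip_width: 0.09
grip_force: 58.2
```

>>> jog_arm(moves=[[0,-0.16,-0.15,0,0,0,0],[0,-0.16,-0.15,0,0,0,0],[0,-0.16,-0.15,0,0,0,0],[0,-0.17,-0.15,0,0,0,0],[0,-0.18,-0.13,0,0,0,0],[0,-0.18,-0.13,0,0,0,0],[0,-0.18,-0.13,0,0,0,0],[0,0,0,0,0,0,0]])

```text
time_s: 10.08
tcp_pos: [0.6492, -0.1236, 0.3097]
ee_rot: [0.0, 0.089, 0.996, 0.001]
ft_force: [2.4, 6.1, 0.4]
grip_width: 0.086
grip_force: 58.9
```

```bash
python3 - <<'E'
from h import *
s=readout.get_state(); t=s['tcp_pos']
m=R.from_euler('z',-p[2]).apply(t-[p[0],p[1],0])*1e3; print(m,s['ft_force'],s['moment'])
v=m[1:]-[-125,122]; print('radius',np.hypot(*v),'theta',np.arctan2(v[1],v[0])-np.arctan2(52,215))
cv2.imwrite('pics/s3.png',cv2.resize(eyes.snapshot('scene')['image'][130:370,120:420,::-1],None,fx=2.5,fy=2.5))
E
```

```text
[  1.01541536  -0.72082521 309.6918043 ] [2.41774561 6.0913301  0.39060747] [ 1.24043207 -0.48921257 -0.02865695]
radius 225.10781125643896 theta 0.7486273243195225
```

View pics/s3.png

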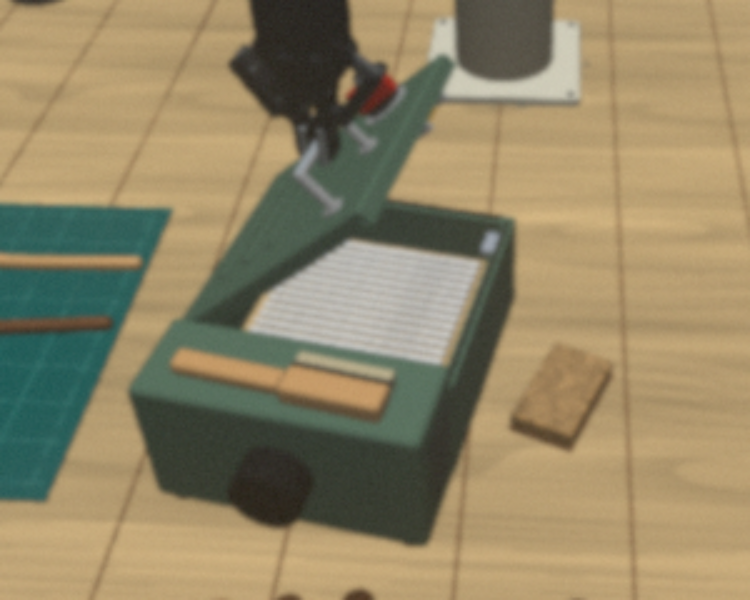

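The cover stands about 43° open with the bar still between the fingers, and everything else is where it was. A last small nudge, then settle.

>>> jog_arm(moves=[[0,-0.12,-0.07,0,0,0,0],[0,-0.12,-0.07,0,0,0,0],[0,0,0,0,0,0,0],[0,0,0,0,0,0,0],[0,0,0,0,0,0,0],[0,0,0,0,0,0,0]])

```text
time_s: 10.63
tcp_pos: [0.6481, -0.1296, 0.314]
ee_rot: [0.0, 0.089, 0.996, 0.001]
ft_force: [1.8, 6.4, 3.3]
grip_width: 0.088
grip_force: 58.9
```

```bash
python3 - <<'E'
from h import *
s=readout.get_state(); t=s['tcp_pos']
m=R.from_euler('z',-p[2]).apply(t-[p[0],p[1],0])*1e3; v=m[1:]-[-125,122]
print(m,s['ft_force'],s['grip_force'],s['qvel'].round(3),'theta',np.arctan2(v[1],v[0])-np.arctan2(52,215))
print(r.close_job())
E
```

```text
[  1.02463357  -6.79732396 313.9576625 ] [1.75730956 6.4489822  3.3478941 ] 58.86622667312622 [ 0.002 -0.001 -0.001  0.    -0.002  0.001] theta 0.7815550662409501
the job is handed in; nothing more can be done
None
```

The tug showed the bolt had not caught the cover, so I left the knob alone. I raised the cover to about 45° (measured 0.78 rad) and handed the job in with the gripper still holding the handle; the tools and wood were not touched.

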